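# Restock the counter display shelf

### The job

Restock the small display shelf from the delivery carton. Stand the new shampoo bottle directly behind the bottle on the shelf, broad side to the front like it, and the new large cream jar directly behind the jar on the shelf, each leaving a gap of two or three centimetres to the one in front; set the small jar centred on the lid of that new large jar; and stand the soap carton in the front row midway between the two products already there, in line with them, its long side along the shelf front. Set the goods down upright without dropping or tipping any, and leave the two products on the shelf, the flat tin and the price labeller where they are.

Things in the scene. Friction and masses are not known exactly. Their poses are not given: they have to be found in the camera images.
- shelf: Low fixed display shelf, pale deck with teal edges, 240 deep (x), 320 wide (y), small price tickets along its front (-x) edge, which faces the robot: +x is 'behind'. Origin at the centre of its underside; deck top 30 mm above it. Thin steel rail along the back at x = +112 mm, 33 mm above the deck; other sides open. Its two products stand about 200 mm apart in the front row, near x = -60 mm.
- tray: Delivery carton: fixed cut-down cardboard tray, 290 (x) by 316 (y) mm, holding the new goods and the tin, which stand 97 mm or more apart (centres) and 55 mm or more from the walls. Origin at the centre of its underside; floor 4 mm and walls 24 mm above it. It and the shelf stand side by side, on either side of the counter.
- bottle_shelf: Shampoo bottle already standing at the front of the shelf, to be left in place: white, flat, round-sided, 38 mm deep (its x) by 62 mm wide (its y), 112 mm to the shoulder, then a 30 mm wide red cap up to 150 mm. Origin at the centre of its underside, z up; its +x points to the back of the shelf. Loose, about 0.3 kg.
- jar_shelf: Large round cream jar already standing at the front of the shelf, to be left in place: 64 mm diameter, 60 mm tall, cream body, flat dark green lid (the upper 22 mm). Origin at the centre of its underside, z up; its +x points to the back of the shelf. Loose, about 0.3 kg.
- bottle_new: New shampoo bottle, the same as the one on the shelf (38 by 62 mm in x and y, straight-sided up to 112 mm, 150 mm tall with its cap), about 0.2 to 0.4 kg. Origin at the centre of its underside, z up. Stands in the delivery carton, turned by up to 0.5 rad from the world axes.
- jar_new: New large cream jar, the same as the one on the shelf (64 mm diameter, 60 mm tall, flat lid), about 0.2 to 0.4 kg. Origin at the centre of its underside, z up. Stands in the delivery carton.
- jar_small: Small cream jar of the same make, 46 mm diameter and 38 mm tall, flat lid (the upper 14 mm), about 0.08 kg. Origin at the centre of its underside, z up. Stands in the delivery carton.
- soap: Pink soap carton standing on its long narrow side: 40 mm deep (its x), 84 mm wide (its y), 58 mm tall, about 0.2 kg, rigid. Origin at the centre of its underside, z up. Stands in the delivery carton, turned by up to 0.4 rad from the world axes.
- tin: Bystander: flat round metal tin, 73 mm diameter, 24 mm tall, in the delivery carton. Stays there. Origin at the centre of its underside.
- labeller: Bystander: blue hand price labeller, about 180 by 145 mm and 40 mm tall, lying on the counter beyond the shelf and the carton. Origin at the underside of its body. Stays there.
Not all that is in view belongs to the job. Leave any brown look-alike of the jar_small alone.

How it is judged:
By the outcome, as a careful person would: the job done as asked, in the order asked, and still so for the second after the job is handed in, with the robot touching nothing.
It also fails if it takes over 120 s, if anything falls off the work surface, if the arm or the gripper's body presses on something with over 40 N, if the wrist force passes 120 N, or if a joint passes its speed limit or range.

### The arm

A 6-joint arm with a two-finger parallel gripper is mounted at the origin on the work surface. World frame = base frame: x ahead of the robot, y to its left, z up, the work surface at z = 0. Lengths are in mm, angles in rad, forces in N, time in s.
With the tool pointing down it reaches from about 350 to 775 mm from the base axis. Payload 7.3 kg.
Tool frame: the origin (TCP) lies on the front face of the gripper's body, between the roots of the fingers; the fingertips stand 66 mm ahead of it and the grasp point (between the pads) lies 47 mm ahead of it (bot.tip_extent is the distance from the TCP to the fingertips, in mm); z points along the fingers, y is the line along which they close (so a half turn about z gives the same grasp; the last joint's range is limited). The gripper opens to 92 mm and grips with 3 to 60 N. Pads are 19 mm wide; open, the fingers measure 130 mm over their backs; the gripper's body (75 mm by 190 mm) begins 47 mm behind the grasp point.
Start: joints at [-1.336, 0.342, 1.524, -0, 1.275, -0.146], TCP at [195.145, -487.398, 292.241] pointing down, gripper open.
Joint ranges: [-2.53, 2.53], [-0.77, 2.02], [0.04, 2.7], [-1, 4.14], [0.28, 2.66], [-3.11, 3.11]. Speed limits (rad/s): [2.57, 2.57, 3.14, 3.14, 3.14, 3.14].

### API

Orientations are given as [roll, pitch, yaw] about the fixed x, y, z axes, in that order (R = Rz(yaw) Ry(pitch) Rx(roll)).
In Python, from plant import readout, viewer, order, bot gives the robot as it stands.
- The arm moves only by the shell command python3 -m creep 'ROWS'. ROWS is text: rows parted by semicolons, each of 7 numbers parted by spaces: the shift along the world's x, y, z in m, then the turn, a rotation vector about the world's x, y, z in rad, then the opening in per cent of the stroke, from 0 (shut) to 100 (fully open). A call has 1 to 8 rows; each row shifts and turns the commanded pose from where the row before left it; what a row does not reach is not made up. A row lasts 1/12 s, in which the tool goes at most 41.7 mm and 7.16 degrees, less where a joint would pass 70% of its speed; a pose out of reach is approached as far as the arm can. A call is refused whole if a number of a shift passes 0.0417 or a number of a turn 0.125, either way. A call with a gripper value outside its range is refused whole. The fingers move at their own pace and stop on an object; the grip force is fixed at half the most. Time passes only in rows, so rows that do not move let the fingers close. It gives the time, the measured TCP pose, the force, the opening and the grip force at its end, in the units of the state.
- readout.get_obs(): the state, without advancing time (a new reading comes with each control period).
- viewer.capture(name): name is "scene" or "top" or "wrist"; returns the picture (400x640x3 uint8, red, green, blue); there is no depth.
- viewer.camera_info(name): a dict with "fx", "fy", "cx", "cy" (pixels), "origin" and "rotation" of the camera in the world. Camera axes: x right, y up, looking along -z (the intrinsics and any distortion apply to the point x, -y, -z); pixel columns grow to the right and rows downward; lengths in mm; the calibration is good to about 2 mm. The wrist camera is an equidistant fisheye: a pixel r from the principal point sees the ray r / f radians off the axis. A picture is of the moment at which its call begins: read the wrist's pose just before it. camera_info takes no time and is no camera call; for the wrist camera it gives the pose at the moment of the call.
- order.close_job(): hands the job in; it is judged then, once.
The state is a dict: "time": time; "joint_positions": joint angles; "dq": joint speeds; "tau": joint torques, N m; "tool_pos": TCP position; "tcp_rot": TCP orientation; "contact_force": force on the tool from outside, world axes, zero at the start; "moment": the same for the moment, N m; "grip_width": finger opening in mm; "finger_force": force on a finger pad.
Only numpy, scipy, OpenCV 4.12 (cv2) and the standard library are available. Lean on these libraries where they do the work, as an engineer would, in place of code of your own. Each camera call takes 0.05 s, during which the arm holds its last target. There are 200 camera calls.

## Working session

There is one attempt and no reset: what is moved stays moved. The work goes in short steps, Python scripts to look and compute and a shell command to move; the robot and the scene stay as the last step left them, time stands still between calls to the robot, and variables do not carry over. Pictures are saved under pics/ and viewed, at most 14 in all, crops included, and the job is handed in when it is done.

```bash
ls; mkdir -p pics; python3 - <<'E'
from plant import readout, viewer, order, bot
import cv2
o=readout.get_obs(); print({k:o[k] for k in("time","tool_pos","tcp_rot","grip_width")})
for n in("scene","top"):
    print(n,viewer.camera_info(n)); cv2.imwrite(f"pics/{n}0.png",viewer.capture(n)[:,:,::-1])
E
```

```text
pics
{'time': 0.0, 'tool_pos': array([ 195.0628482 , -487.10152458,  291.5314477 ]), 'tcp_rot': array([-3.14006380e+00, -2.12345414e-04,  3.80756907e-01]), 'grip_width': 91.68530215487455}
scene {'fx': 494.82138780059813, 'fy': 494.82138780059813, 'cx': 328.15392795060814, 'cy': 204.08230689570735, 'origin': array([1055.15755487, -553.06549404, 1238.07464963]), 'rotation': array([ 0.5368422 , -0.01377576,  0.80651812])}
top {'fx': 394.6016768424258, 'fy': 394.6016768424258, 'cx': 315.9148236793336, 'cy': 204.15366544589352, 'origin': array([ 471.55166099,  -56.36646147, 1078.0437279 ]), 'rotation': array([ 0.10548026,  0.00978428, -1.56622096])}
```

View pics/scene0.png

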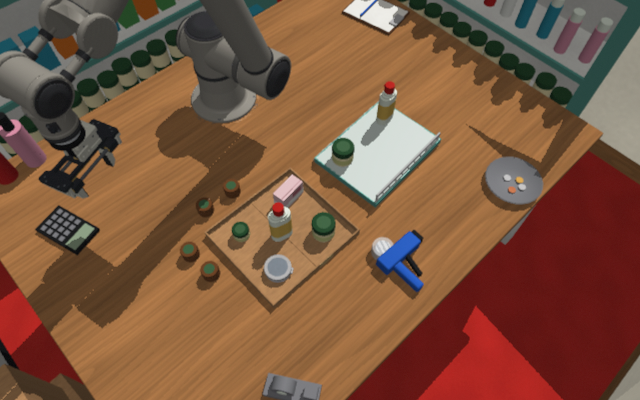

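View pics/top0.png

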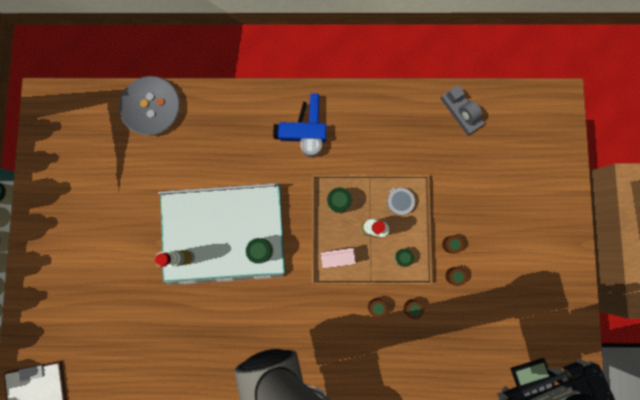

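```bash
cat > h.py <<'E'
import numpy as np, cv2
from scipy.spatial.transform import Rotation as R
from plant import readout, viewer, order, bot
def rays(n,uv,ci=None):
    ci=ci or viewer.camera_info(n); uv=np.atleast_2d(np.array(uv,float))
    a=(uv[:,0]-ci["cx"])/ci["fx"]; b=(uv[:,1]-ci["cy"])/ci["fy"]
    if n=="wrist":
        r=np.hypot(a,b)+1e-12; d=np.c_[a/r*np.sin(r),-b/r*np.sin(r),-np.cos(r)]
    else: d=np.c_[a,-b,-np.ones(len(a))]
    return ci["origin"],d@R.from_euler("xyz",ci["rotation"]).as_matrix().T
def cast(n,uv,z,ci=None):
    o,d=rays(n,uv,ci); return o+d*((z-o[2])/d[:,2])[:,None]
def proj(n,p,ci=None):
    ci=ci or viewer.camera_info(n)
    q=(np.atleast_2d(p)-ci["origin"])@R.from_euler("xyz",ci["rotation"]).as_matrix()
    a,b,c=q[:,0],-q[:,1],-q[:,2]
    if n=="wrist":
        h=np.hypot(a,b)+1e-9; t=np.arctan2(h,c); a,b=a/h*t,b/h*t
    else: a,b=a/c,b/c
    return np.c_[ci["fx"]*a+ci["cx"],ci["fy"]*b+ci["cy"]]
def blobs(img,lo,hi,amin=30):
    m=cv2.inRange(cv2.cvtColor(img,cv2.COLOR_RGB2HSV),np.array(lo),np.array(hi))
    n,l,s,c=cv2.connectedComponentsWithStats(m)
    return [(c[i],s[i],l==i) for i in range(1,n) if s[i,4]>=amin]
E
python3 - <<'E'
from h import *
t=cv2.imread("pics/top0.png")[:,:,::-1]; s=cv2.imread("pics/scene0.png")[:,:,::-1]
a=cv2.resize(t[175:290,150:440],None,fx=2.75,fy=2.75,interpolation=cv2.INTER_CUBIC)
b=cv2.resize(s[75:310,195:450],None,fx=1.2,fy=1.2,interpolation=cv2.INTER_CUBIC)
can=np.zeros((600,798,3),np.uint8); can[:a.shape[0],:a.shape[1]]=a[:,:798]; can[318:600,:b.shape[1]]=b[:282]
cv2.imwrite("pics/crop0.png",can[:,:,::-1])
for n,im in(("top",t),("scene",s)):
  h=cv2.cvtColor(np.ascontiguousarray(im),cv2.COLOR_RGB2HSV)
  for name,lo,hi in(("green",(45,60,15),(85,255,120)),("red",(0,190,90),(8,255,255)),("red2",(172,150,90),(180,255,255)),("pink",(160,30,120),(179,130,255)),("pink0",(0,20,150),(9,110,255))):
    for c,st,m in blobs(np.ascontiguousarray(im),lo,hi,25):
      if 140<c[0]<460 and 70<c[1]<320: print(n,name,c.round(1),st)
  if n=="top": print([ (p,h[p[1],p[0]]) for p in((340,200),(259,250),(404,257),(338,258),(220,220),(284,230))])
E
```

```text
top green [339.1 199.5] [328 188  23  24 431]
top green [258.4 250.3] [246 239  25  24 486]
top green [281.8 247.6] [281 238   3  22  29]
top green [454.5 244.1] [450 240  10  10  74]
top green [404.2 257.4] [396 250  17  16 221]
top green [457.9 276.6] [454 272   9  10  74]
top green [377.9 308.5] [374 304   9  10  77]
top green [414.7 309.8] [410 305  10  10  76]
top red [193.  77.] [181  77  25   1  25]
top red [378.3 226.7] [373 221  12  12 101]
top red [161.2 259.3] [155 254  13  12 120]
top pink [339.5 256.8] [322 249  32  16 299]
top pink0 [339.1 252.5] [333 249  14  10  46]
top pink0 [334.1 260. ] [321 248  35  20 188]
[((340, 200), array([ 63, 109,  89], dtype=uint8)), ((259, 250), array([ 62, 101,  93], dtype=uint8)), ((404, 257), array([ 63, 106,  89], dtype=uint8)), ((338, 258), array([179,  39, 224], dtype=uint8)), ((220, 220), array([ 67,  16, 211], dtype=uint8)), ((284, 230), array([ 14, 172,  74], dtype=uint8))]
scene green [342.6 148. ] [332 138  22  21 356]
scene green [377.3 177.4] [315 141 125  66 388]
scene green [230.3 184.8] [226 182   9   7  50]
scene green [203.2 203.4] [199 200   9   8  59]
scene green [323.1 223.6] [312 213  23  23 420]
scene green [239.8 229.6] [232 222  16  16 201]
scene green [187.8 248.5] [183 245  10   8  66]
scene green [208.5 268.2] [204 264  10   9  73]
scene red [389.4  85.1] [384  82  11   8  60]
scene red [277.5 207.6] [273 203  10  11  87]
scene pink [287.3 188.3] [274 176  28  27 346]
scene pink0 [287.6 181.5] [273 174  29  21  34]
```

View pics/crop0.png

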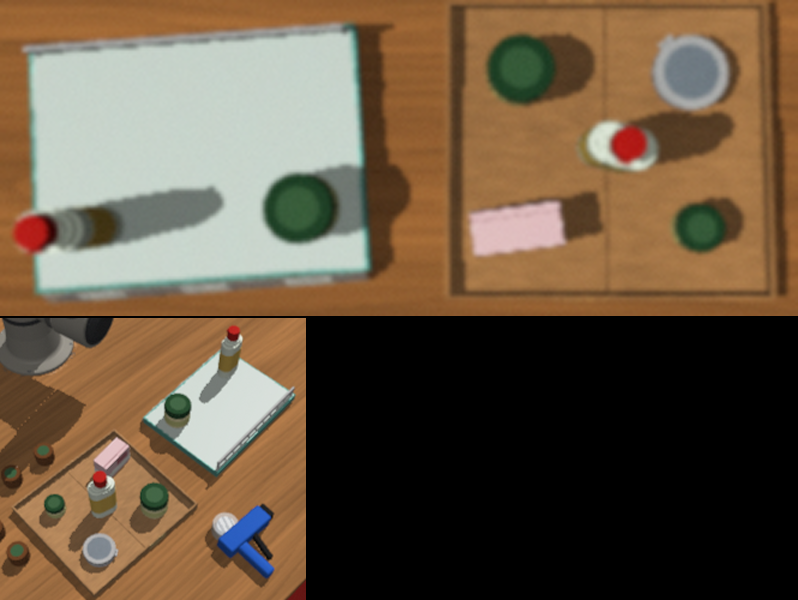

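```bash
python3 - <<'E'
from h import *
ld=lambda n:np.ascontiguousarray(cv2.imread(f"pics/{n}0.png")[:,:,::-1])
t,s=ld("top"),ld("scene")
def tri(ut,us):
    o1,d1=rays("top",ut);o2,d2=rays("scene",us);d1=d1[0]/np.linalg.norm(d1);d2=d2[0]/np.linalg.norm(d2)
    k=np.linalg.lstsq(np.c_[d1,-d2],o2-o1,rcond=None)[0];return ((o1+k[0]*d1+o2+k[1]*d2)/2).round(1),np.linalg.norm(o1+k[0]*d1-o2-k[1]*d2).round(1)
# deck
m=cv2.inRange(cv2.cvtColor(t,cv2.COLOR_RGB2HSV),(30,5,95),(100,90,255))
m[:, :150]=0;m[:,300:]=0;m[:170]=0;m[290:]=0
m=cv2.morphologyEx(m,cv2.MORPH_OPEN,np.ones((3,3)))
c=max(cv2.findContours(m,0,1)[0],key=cv2.contourArea)
w=cast("top",cv2.convexHull(c)[:,0],30)[:,:2].astype(np.float32); r=cv2.minAreaRect(w);print("deck",r)
# tray: skip. lids: centre with lid-top plane
for n,ut,us,z in(("jar_new",(339.1,199.5),(323.1,223.6),64),("jar_shelf",(258.4,250.3),(342.6,148),90),("small",(404.2,257.4),(239.8,229.6),42),("cap_new",(378.3,226.7),(277.5,207.6),154),("cap_shelf",(161.2,259.3),(389.4,85.1),180)):
    zc=z-6; print(n,"top",cast("top",ut,zc)[0].round(1),"scene",cast("scene",us,zc)[0].round(1),"tri",tri(ut,us))
# soap
for n,im in(("top",t),("scene",s)):
    h=cv2.cvtColor(im,cv2.COLOR_RGB2HSV);m=cv2.inRange(h,(150,20,150),(180,140,255))|cv2.inRange(h,(0,20,190),(9,80,255))
    mm=np.zeros_like(m)
    if n=="top": mm[240:275,312:362]=m[240:275,312:362]
    else: mm[165:220,265:310]=m[165:220,265:310]
    c=np.vstack(cv2.findContours(mm,0,1)[0])
    print(n,"soap",cv2.minAreaRect(cast(n,c[:,0],62)[:,:2].astype(np.float32)))
E
```

```text
deck ((505.048583984375, 205.5705108642578), (241.361083984375, 321.8406677246094), 4.333368301391602)
jar_new top [ 591.9 -106.2   58. ] scene [ 594.4 -107.9   58. ] tri (array([ 592.5, -106.3,   53.4]), np.float64(0.3))
jar_shelf top [460.   97.4  84. ] scene [462.   95.9  84. ] tri (array([459.9,  98.1,  80.1]), np.float64(0.1))
small top [ 442.8 -277.    36. ] scene [ 442.9 -278.1   36. ] tri (array([ 442.5, -277.5,   34.6]), np.float64(0.7))
cap_new top [ 517.2 -193.8  148. ] scene [ 516.1 -194.4  148. ] tri (array([ 516.8, -194.2,  148.5]), np.float64(1.1))
cap_shelf top [439.6 305.  174. ] scene [438.5 306.8 174. ] tri (array([439.9, 304.2, 176.7]), np.float64(0.8))
top soap ((440.9983825683594, -100.91346740722656), (38.91058349609375, 82.65984344482422), 7.810377597808838)
scene soap ((443.2814636230469, -102.690673828125), (39.8231315612793, 82.76520538330078), 8.107329368591309)
```

```bash
python3 -m creep '0.0268 0.0244 0 0 0 -0.035 100;0.0268 0.0244 0 0 0 -0.035 100;0.0268 0.0244 0 0 0 -0.035 100;0.0268 0.0244 0 0 0 -0.035 100;0.0268 0.0244 0 0 0 -0.035 100;0.0268 0.0244 0 0 0 -0.035 100;0.0268 0.0244 0 0 0 -0.035 100;0.0268 0.0244 0 0 0 -0.035 100' && python3 -m creep '0.0268 0.0244 0 0 0 -0.035 100;0.0268 0.0244 0 0 0 -0.035 100;0.0268 0.0244 0 0 0 -0.03 100;0.0268 0.0244 0 0 0 0 100;0 0 0 0 0 0 100;0 0 0 0 0 0 100' && python3 - <<'E'
from h import *
ci=viewer.camera_info("wrist");print(ci)
cv2.imwrite("pics/w1.png",viewer.capture("wrist")[:,:,::-1]); np.save("w1.npy",ci,allow_pickle=True)
E
```

```text
time: 0.77
tool_pos: [410.5, -290.6, 292.0]
tcp_rot: [-3.141, 0.0, 0.099]
contact_force: [1.2, -0.2, 0.5]
grip_width: 92.1
finger_force: 0.0
time: 1.27
tool_pos: [517.5, -193.1, 291.5]
tcp_rot: [-3.141, 0.001, 0.004]
contact_force: [-0.8, 0.0, -0.7]
grip_width: 91.7
finger_force: 0.0
{'fx': 309.70691628693146, 'fy': 309.70691628693146, 'cx': 321.6593402272483, 'cy': 199.319891542468, 'origin': array([ 598.72711188, -191.62270833,  385.00163375]), 'rotation': array([-3.02411504e-01,  4.21797194e-04, -1.56609006e+00])}
```

View pics/w1.png

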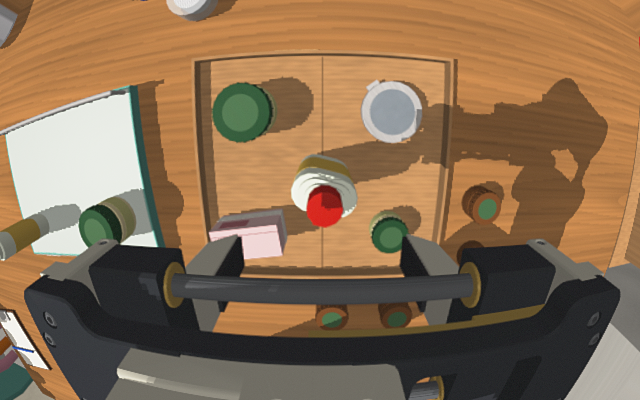

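```bash
python3 - <<'E'
from h import *
ci=np.load("w1.npy",allow_pickle=True).item(); im=cv2.imread("pics/w1.png")[:,:,::-1]
im=np.ascontiguousarray(im)
h=cv2.cvtColor(im,cv2.COLOR_RGB2HSV)
w=cv2.inRange(h,(0,0,150),(180,60,255)); k=np.zeros_like(w);k[150:235,285:365]=w[150:235,285:365]
pts=np.argwhere(k>0)[:,::-1]
P=cast("wrist",pts,116,ci)[:,:2]
# left/right extremes and back edge per column
for y in np.arange(-228,-160,5):
    q=P[abs(P[:,1]-y)<2.5]
    print(y,len(q),(q[:,0].min().round(1),q[:,0].max().round(1)) if len(q) else "")
print("y ext",P[:,1].min(),P[:,1].max())
red=[b for b in blobs(im,(0,190,150),(6,255,255),60)]
for c,s,m in red: print(c,s,cast("wrist",c,154,ci)[0])
c=np.argwhere((blobs(im,(0,190,150),(6,255,255),60)[0][2]))[:,::-1]
# small views of others
for n,lo,hi,z in(("green",(40,60,60),(85,255,255),64),):
    for c,s,m in blobs(im,lo,hi,150): print(n,c.round(1),s,cast("wrist",c,64,ci)[0].round(1),cast("wrist",c,42,ci)[0].round(1))
a=cv2.resize(im[140:240,275:375],None,fx=5,fy=5,interpolation=cv2.INTER_CUBIC);cv2.imwrite("pics/c1.png",a[:,:,::-1])
E
```

```text
-228 0 
-223 48 (np.float64(505.6), np.float64(523.8))
-218 146 (np.float64(500.7), np.float64(529.4))
-213 156 (np.float64(498.7), np.float64(532.1))
-208 55 (np.float64(514.2), np.float64(534.8))
-203 32 (np.float64(527.4), np.float64(536.6))
-198 44 (np.float64(528.3), np.float64(537.5))
-193 39 (np.float64(530.1), np.float64(539.3))
-188 68 (np.float64(526.4), np.float64(539.3))
-183 89 (np.float64(522.6), np.float64(555.5))
-178 175 (np.float64(504.4), np.float64(554.6))
-173 198 (np.float64(504.4), np.float64(551.0))
-168 146 (np.float64(507.3), np.float64(537.4))
-163 22 (np.float64(515.9), np.float64(527.2))
y ext -223.33735853476333 -163.9938481526023
[321.88919668 211.99445983] [307 193  36  34 722] [ 516.14659527 -192.0959412   154.        ]
green [240.7 112. ] [ 212   83   58   59 2645] [ 593.8 -106.9   64. ] [ 593.5 -101.1   42. ]
green [143.2 163.9] [ 115   86   50  162 1322] [541.5  19.4  64. ] [537.6  33.9  42. ]
green [487.  208.7] [479 199  17  20 270] [ 487.6 -392.9   64. ] [ 480.  -406.7   42. ]
green [ 93.8 227. ] [ 79 208  35  39 859] [456.7 124.5  64. ] [447.  146.1  42. ]
green [389.1 235.6] [372 219  36  34 888] [ 455.3 -269.8   64. ] [ 445.4 -275.1   42. ]
green [331.5 319.5] [322 313  20  14 222] [ 333.6 -205.6   64. ] [ 315.4 -206.6   42. ]
green [396.6 318.8] [388 312  18  15 199] [ 331.2 -293.3   64. ] [ 312.9 -300.2   42. ]
green [ 13.2 381.9] [  0 363  33  37 817] [-148.8  841.    64. ] [-200.   911.8   42. ]
```

View pics/c1.png

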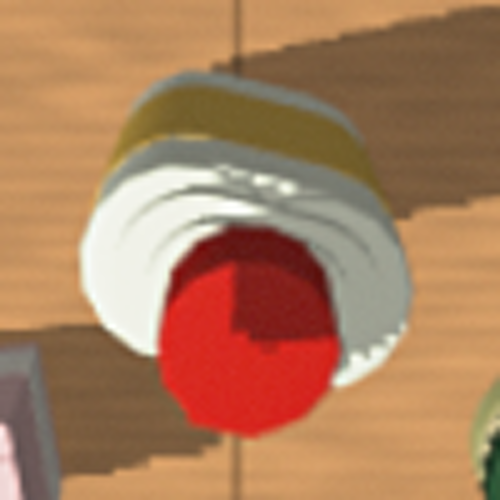

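```bash
python3 - <<'E'
from h import *
from scipy.optimize import least_squares
ci=np.load("w1.npy",allow_pickle=True).item()
c=np.array([(82,255),(95,205),(125,165),(165,142),(215,137),(270,148),(320,165),(370,197),(400,235),(412,285),(400,335),(375,370),(345,387),(155,355),(120,335),(92,300)])/5+[274.6,139.6]
for z in(108,112,116):
    P=cast("wrist",c,z,ci)[:,:2]
    def f(p):
        d=(P-p[:2]);a=np.cos(p[2]);b=np.sin(p[2]);u=d@[a,b];v=d@[-b,a]
        return (np.hypot(u/19,v/31)-1)*22
    for q in (-.3,.3):
        r=least_squares(f,[516,-194,q]);print(z,r.x.round(3),np.abs(r.fun).max().round(2),r.cost.round(2))
E
```

```text
108 [ 5.19147e+02 -1.94203e+02 -2.83000e-01] 5.51 93.13
108 [ 5.19147e+02 -1.94203e+02 -2.83000e-01] 5.51 93.13
112 [ 5.20237e+02 -1.94172e+02 -2.85000e-01] 5.03 76.49
112 [ 5.20237e+02 -1.94172e+02 -2.85000e-01] 5.03 76.49
116 [ 5.21324e+02 -1.94141e+02 -2.87000e-01] 4.55 61.9
116 [ 5.21324e+02 -1.94141e+02 -2.87000e-01] 4.55 61.9
```

```bash
python3 - <<'E'
from h import *
from scipy.optimize import least_squares
ci=np.load("w1.npy",allow_pickle=True).item()
c=np.array([(82,255),(95,205),(125,165),(165,142),(215,137),(270,148),(320,165),(370,197),(400,235),(412,285),(400,335),(375,370),(345,387),(155,355),(120,335),(92,300)])/5+[274.6,139.6]
for z in(108,112,116,120):
    P=cast("wrist",c,z,ci)[:,:2]
    def f(p):
        d=(P-p[:2]);a=np.cos(p[2]);b=np.sin(p[2]);u=d@[a,b];v=d@[-b,a]
        return np.hypot(u,np.maximum(abs(v)-12,0))-19
    r=least_squares(f,[516,-194,-.3]);print(z,r.x.round(3),r.fun.round(1),r.cost.round(2))
E
```

```text
108 [ 5.18799e+02 -1.94628e+02 -2.80000e-01] [ 0.9  0.   0.5  1.5  2.6  3.4  3.   0.6 -0.2 -0.1  0.8  2.3  2.9  3.
  2.5  1.8] 31.87
112 [ 5.19891e+02 -1.94577e+02 -2.84000e-01] [ 0.4 -0.4  0.1  1.1  2.3  3.1  2.7  0.4 -0.5 -0.5  0.4  1.8  2.4  2.7
  2.1  1.4] 23.72
116 [ 5.20981e+02 -1.94521e+02 -2.89000e-01] [-0.  -0.9 -0.3  0.7  2.   2.9  2.5  0.2 -0.8 -0.9 -0.1  1.3  1.8  2.4
  1.7  1. ] 18.01
120 [ 5.22069e+02 -1.94462e+02 -2.95000e-01] [-0.5 -1.3 -0.7  0.4  1.6  2.6  2.3 -0.  -1.1 -1.3 -0.6  0.8  1.3  2.1
  1.4  0.5] 14.72
```

```bash
python3 -m creep '0 0 0 0 0 0.117 100;0 0 0 0 0 0.117 100;0 0 0 0 0 0.117 100;0 0 0 0 0 0.117 100;0 0 0 0 0 0.117 100;0 0 0 0 0 0.117 100;0 0 0 0 0 0.117 100;0 0 0 0 0 0.117 100' && python3 -m creep '0 0 0 0 0 0.117 100;0 0 0 0 0 0.117 100;-0.0005 -0.0012 0 0 0 0.112 100;0 0 -0.033 0 0 0 100;0 0 -0.033 0 0 0 100;0 0 -0.033 0 0 0 100;0 0 -0.0335 0 0 0 100;0 0 0 0 0 0 100' && python3 -m creep '0 0 0 0 0 0 50;0 0 0 0 0 0 30;0 0 0 0 0 0 30;0 0 0 0 0 0 30;0 0 0 0 0 0 30;0 0 0 0 0 0 30;0 0 0 0 0 0 30;0 0 0 0 0 0 30'
```

```text
time: 1.98
tool_pos: [515.5, -196.0, 292.2]
tcp_rot: [-3.141, 0.0, 0.94]
contact_force: [0.0, 0.1, 0.2]
grip_width: 92.0
finger_force: 0.0
time: 2.65
tool_pos: [512.2, -195.6, 153.9]
tcp_rot: [-3.13, -0.002, 1.281]
contact_force: [-2.0, 1.1, -0.5]
grip_width: 92.3
finger_force: 0.0
time: 3.32
tool_pos: [516.3, -195.7, 160.0]
tcp_rot: [3.141, 0.0, 1.283]
contact_force: [0.3, 0.4, 1.0]
grip_width: 43.0
finger_force: 0.0
```

```bash
python3 -m creep '0 0 0 0 0 0 30;0 0 0 0 0 0 30;0 0 0 0 0 0 30;0 0 0 0 0 0 30;0 0 0 0 0 0 30;0 0 0 0 0 0 30'
```

```text
time: 3.82
tool_pos: [516.4, -195.9, 159.9]
tcp_rot: [3.141, 0.0, 1.283]
contact_force: [0.3, -0.2, 2.1]
grip_width: 37.8
finger_force: 29.6
```

```bash
python3 -m creep '0 0 0 0 0 0 100;0 0 0 0 0 0 100;0 0 0 0 0 0 100;0 0 0 0 0 0 100;0 0 0 0 0 0 100;0 0 0 0 0 0 100;0 0 0.006 0 0 0 100;0 0 0.006 0 0 0 100' && python3 -m creep '0 0 0 0 0 -0.11 100;0 0 0 0 0 -0.11 100;0 0 0 0 0 -0.11 100;0 0 0 0 0 -0.11 100;0 0 0 0 0 -0.11 100;0 0 0 0 0 -0.11 100;0 0 0 0 0 -0.11 100;0 0 0 0 0 -0.11 100' && python3 -m creep '0 0 0 0 0 -0.11 100;0 0 0 0 0 -0.11 100;0 0 0 0 0 -0.11 100;0 0 0 0 0 -0.11 100;0 0 0 0 0 -0.11 100;0 0 0 0 0 -0.11 100;0.0005 0.001 0 0 0 -0.028 100;0 0 0 0 0 0 100'
```

```text
time: 4.48
tool_pos: [516.1, -195.7, 171.9]
tcp_rot: [-3.141, -0.0, 1.283]
contact_force: [0.1, -0.2, 0.8]
grip_width: 86.8
finger_force: 0.0
time: 5.15
tool_pos: [516.5, -195.9, 172.6]
tcp_rot: [3.141, -0.001, 0.397]
contact_force: [0.6, -0.7, -0.0]
grip_width: 91.5
finger_force: 0.0
time: 5.82
tool_pos: [517.0, -194.8, 172.5]
tcp_rot: [3.141, -0.001, -0.286]
contact_force: [0.6, 0.9, 0.1]
grip_width: 91.8
finger_force: 0.0
```

```bash
python3 -m creep '0 0 -0.005 0 0 -0.002 100;0 0 -0.004 0 0 0 100;0 0 -0.003 0 0 0 100;0 0 0 0 0 0 60;0 0 0 0 0 0 55;0 0 0 0 0 0 55;0 0 0 0 0 0 55;0 0 0 0 0 0 55' && python3 -m creep '0 0 0 0 0 0 55;0 0 0 0 0 0 55;0 0 0 0 0 0 55;0 0 0 0 0 0 55;0 0 0 0 0 0 55'
```

```text
time: 6.48
tool_pos: [516.8, -194.8, 159.9]
tcp_rot: [3.141, -0.0, -0.287]
contact_force: [0.4, 0.5, 0.3]
grip_width: 63.0
finger_force: 0.0
time: 6.9
tool_pos: [516.8, -194.8, 159.9]
tcp_rot: [3.141, -0.0, -0.287]
contact_force: [0.0, 0.3, 0.6]
grip_width: 61.5
finger_force: 30.0
```

```bash
python3 -m creep '0 0 0.01 0 0 0 55;0 0 0.02 0 0 0 55;0 0 0.025 0 0 0 55;0 0 0.025 0 0 0 55;0 0 0.02 0 0 0 55;0 0 0.01 0 0 0 55;0 0.01 0 0 0 0 55;0 0.02 0 0 0 0.023 55' && python3 -m creep '-0.001 0.03 0 0 0 0.023 55;-0.001 0.03 0 0 0 0.023 55;-0.001 0.03 0 0 0 0.023 55;-0.001 0.03 0 0 0 0.023 55;-0.001 0.03 0 0 0 0.023 55;-0.001 0.03 0 0 0 0.023 55;-0.001 0.03 0 0 0 0.023 55;-0.001 0.03 0 0 0 0.023 55' && python3 -m creep '-0.001 0.03 0 0 0 0.023 55;-0.001 0.03 0 0 0 0.023 55;-0.001 0.03 0 0 0 0.023 55;-0.001 0.03 0 0 0 0.023 55;-0.001 0.03 0 0 0 0.023 55;-0.001 0.03 0 0 0 0.023 55;-0.001 0.02 0 0 0 0.023 55;0 0.01 0 0 0 0.018 55' && python3 -m creep '0 0 0 0 0 0 55;0 0 0 0 0 0 55' && python3 - <<'E'
from h import *
ci=viewer.camera_info("wrist");np.save("w2.npy",ci,allow_pickle=True)
cv2.imwrite("pics/w2.png",viewer.capture("wrist")[:,:,::-1])
cv2.imwrite("pics/s2.png",viewer.capture("scene")[:,:,::-1])
E
```

```text
time: 7.57
tool_pos: [516.5, -165.5, 269.3]
tcp_rot: [3.141, -0.0, -0.267]
contact_force: [-0.6, 0.1, -3.4]
grip_width: 61.2
finger_force: 30.0
time: 8.23
tool_pos: [507.3, 77.3, 268.1]
tcp_rot: [3.141, 0.003, -0.079]
contact_force: [0.6, -0.3, -2.9]
grip_width: 61.6
finger_force: 30.0
time: 8.9
tool_pos: [500.0, 288.0, 267.8]
tcp_rot: [3.141, 0.003, 0.103]
contact_force: [-0.3, -0.5, -3.9]
grip_width: 61.5
finger_force: 30.0
time: 9.07
tool_pos: [501.2, 284.9, 268.6]
tcp_rot: [3.14, 0.002, 0.099]
contact_force: [0.2, -0.0, -3.5]
grip_width: 61.4
finger_force: 30.0
```

View pics/w2.png

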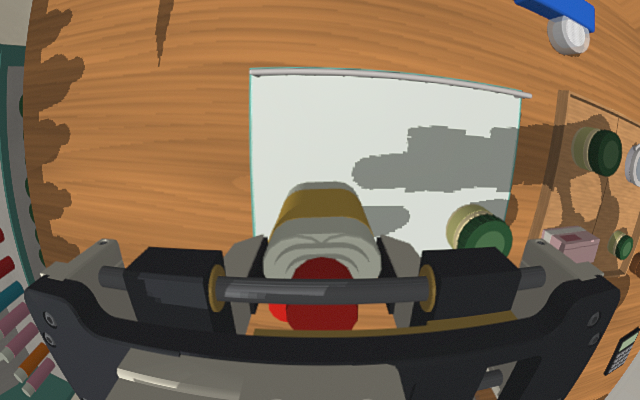

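```bash
python3 - <<'E'
from h import *
ci=np.load("w2.npy",allow_pickle=True).item()
p=cast("wrist",[(250.5,78),(254,235),(519,105),(510,207)],30,ci);print(p.round(1))
for i in(0,2): d=p[i]-p[i+1];print(np.arctan2(d[1],d[0]))
p=cast("wrist",[(250,71),(390,74),(530,95)],63,ci);print(p.round(1));d=p[0]-p[2];print(np.arctan2(-d[0],d[1]))
E
```

```text
[[606.1 372.4  30. ]
 [426.5 359.1  30. ]
 [622.3  56.2  30. ]
 [492.5  38.9  30. ]]
0.07379644956702403
0.1325338096110521
[[610.6 365.8  63. ]
 [620.8 231.7  63. ]
 [633.1  65.6  63. ]]
0.07471371049937424
```

```bash
python3 -m creep '0 0.01 0 0 0 -0.012 55;0.001 0.01 0 0 0 -0.012 55;0 0.005 -0.01 0 0 0 55;0 0 -0.02 0 0 0 55;0 0 -0.02 0 0 0 55;0 0 -0.015 0 0 0 55;0 0 -0.008 0 0 0 55;0 0 0 0 0 0 55' && python3 -m creep '0 0 0 0 0 0 55;0 0 0 0 0 0 55'
```

```text
time: 9.83
tool_pos: [501.9, 308.9, 194.3]
tcp_rot: [3.14, 0.004, 0.074]
contact_force: [0.1, -0.4, -3.7]
grip_width: 61.5
finger_force: 30.0
time: 10.0
tool_pos: [503.4, 310.1, 197.7]
tcp_rot: [-3.141, -0.002, 0.074]
contact_force: [0.1, -0.1, -2.5]
grip_width: 61.3
finger_force: 30.0
```

```bash
python3 -m creep '-0.001 0 -0.004 0 0 0 55;0 0 -0.003 0 0 0 55;0 0 0 0 0 0 55;0 0 0 0 0 0 55' && python3 -m creep '0 0 -0.002 0 0 0 55;0 0 0 0 0 0 55;0 0 0 0 0 0 55'
```

```text
time: 10.33
tool_pos: [501.7, 310.2, 189.8]
tcp_rot: [3.141, 0.0, 0.075]
contact_force: [-1.0, 0.3, -2.5]
grip_width: 61.2
finger_force: 30.0
time: 10.58
tool_pos: [501.7, 310.2, 187.7]
tcp_rot: [3.141, 0.0, 0.075]
contact_force: [1.6, 0.4, -3.0]
grip_width: 61.3
finger_force: 30.0
```

```bash
python3 -m creep '0 0 -0.001 0 0 0 55;0 0 0 0 0 0 55;0 0 0 0 0 0 55' && python3 -m creep '0 0 -0.001 0 0 0 55;0 0 0 0 0 0 55;0 0 0 0 0 0 55'
```

```text
time: 10.83
tool_pos: [501.7, 310.2, 186.7]
tcp_rot: [3.141, 0.0, 0.075]
contact_force: [0.6, 1.0, -2.2]
grip_width: 61.2
finger_force: 30.0
time: 11.08
tool_pos: [501.8, 310.3, 185.9]
tcp_rot: [-3.142, -0.0, 0.075]
contact_force: [-0.3, 1.2, -1.5]
grip_width: 61.2
finger_force: 30.0
```

```bash
python3 -m creep '0 0 -0.001 0 0 0 55;0 0 0 0 0 0 55;0 0 0 0 0 0 55'; python3 -m creep '0 0 0 0 0 0 75;0 0 0 0 0 0 80;0 0 0 0 0 0 85;0 0 0 0 0 0 90;0 0 0 0 0 0 100;0 0 0 0 0 0 100;0 0 0.01 0 0 0 100;0 0 0.02 0 0 0 100'
```

```text
time: 11.33
tool_pos: [502.1, 310.3, 185.9]
tcp_rot: [-3.141, -0.002, 0.075]
contact_force: [-1.0, -0.6, 5.9]
grip_width: 61.6
finger_force: 30.0
time: 12.0
tool_pos: [500.7, 309.7, 213.2]
tcp_rot: [3.14, 0.005, 0.075]
contact_force: [-0.3, -0.1, 0.8]
grip_width: 91.9
finger_force: 0.0
```

```bash
python3 -m creep '0 0 0.025 0 0 0 100;0 0 0.025 0 0 0 100;0 0 0.02 0 0 0 100;0.0035 -0.015 0 0 0 0 100;0.0065 -0.03 0 0 0 0 100;0.0065 -0.03 0 0 0 0 100;0.0065 -0.03 0 0 0 0 100;0.0065 -0.03 0 0 0 0 100' && python3 -m creep '0.0065 -0.03 0 0 0 0 100;0.0065 -0.03 0 0 0 0 100;0.0065 -0.03 0 0 0 0 100;0.0065 -0.03 0 0 0 0 100;0.0065 -0.03 0 0 0 0 100;0.0065 -0.03 0 0 0 0 100;0.0065 -0.03 0 0 0 0 100;0.0065 -0.03 -0.02 0 0 0 100' && python3 -m creep '0.0065 -0.025 -0.03 0 0 0 100;0.003 -0.015 -0.03 0 0 0 100;0 0 -0.03 0 0 0 100;0 0 -0.02 0 0 0 100;0 0 0 0 0 0 100;0 0 0 0 0 0 100;0 0 0 0 0 0 100'
```

```text
time: 12.67
tool_pos: [531.3, 174.0, 285.7]
tcp_rot: [3.142, -0.001, 0.075]
contact_force: [0.5, -0.4, -0.1]
grip_width: 92.0
finger_force: 0.0
time: 13.33
tool_pos: [585.0, -66.7, 269.2]
tcp_rot: [3.139, -0.008, 0.075]
contact_force: [1.0, -0.6, 0.7]
grip_width: 91.9
finger_force: 0.0
time: 13.92
tool_pos: [593.7, -104.9, 156.7]
tcp_rot: [3.14, -0.003, 0.075]
contact_force: [0.1, -0.5, 0.3]
grip_width: 91.9
finger_force: 0.0
```

```bash
python3 -m creep '0 -0.0018 -0.02 0 0 0 100;0 0 -0.02 0 0 0 100;0 0 -0.015 0 0 0 100;0 0 -0.0105 0 0 0 100;0 0 0 0 0 0 80;0 0 0 0 0 0 60;0 0 0 0 0 0 55;0 0 0 0 0 0 55' && python3 -m creep '0 0 0 0 0 0 55;0 0 0 0 0 0 55;0 0 0 0 0 0 55;0 0 0 0 0 0 55;0 0 0 0 0 0 55'
```

```text
time: 14.58
tool_pos: [593.6, -106.8, 90.8]
tcp_rot: [3.14, -0.003, 0.075]
contact_force: [0.6, -0.3, 0.3]
grip_width: 69.3
finger_force: 0.0
time: 15.0
tool_pos: [593.4, -106.7, 90.4]
tcp_rot: [3.141, -0.002, 0.075]
contact_force: [-0.9, 1.4, 5.5]
grip_width: 63.8
finger_force: 30.0
```

```bash
python3 -m creep '0 0 0.01 0 0 0 55;0 0 0.02 0 0 0 55;0 0 0.025 0 0 0 55;0 0 0.025 0 0 0 55;-0.003 0.0143 0.01 0 0 0 55;-0.0055 0.026 0 0 0 0 55;-0.0055 0.026 0 0 0 0 55;-0.0055 0.026 0 0 0 0 55' && python3 -m creep '-0.0055 0.026 0 0 0 0 55;-0.0055 0.026 0 0 0 0 55;-0.0055 0.026 0 0 0 0 55;-0.0055 0.026 0 0 0 0 55;-0.003 0.0142 0 0 0 0 55;0 0 0 0 0 0 55;0 0 0 0 0 0 55;0 0 0 0 0 0 55' && python3 - <<'E'
from h import *
print(readout.get_obs()["tool_pos"])
ci=viewer.camera_info("wrist");np.save("w3.npy",ci,allow_pickle=True)
cv2.imwrite("pics/w3.png",viewer.capture("wrist")[:,:,::-1])
cv2.imwrite("pics/t3.png",viewer.capture("top")[:,:,::-1])
E
```

```text
time: 15.67
tool_pos: [572.1, -12.8, 179.0]
tcp_rot: [-3.141, 0.001, 0.074]
contact_force: [0.2, -0.0, -3.8]
grip_width: 63.6
finger_force: 30.0
time: 16.33
tool_pos: [548.0, 103.7, 179.0]
tcp_rot: [3.141, 0.001, 0.075]
contact_force: [-0.0, -0.3, -3.4]
grip_width: 63.5
finger_force: 30.0
[547.99528981 103.65458698 179.02755965]
```

View pics/w3.png

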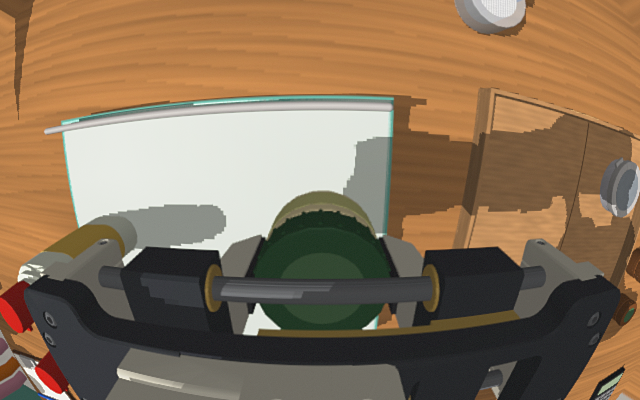

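```bash
python3 - <<'E'
from h import *
from scipy.optimize import least_squares
def fit(P,r0=None):
    f=(lambda p:np.hypot(*(P-p[:2]).T)-(p[2] if r0 is None else r0))
    r=least_squares(f,[*P.mean(0),20],loss="soft_l1",f_scale=.7);return r.x.round(1),np.abs(f(r.x)).mean().round(2)
# radius of inner disk from w1
for nm,z,win in(("w1",64,(75,150,200,285)),("w3",152.5,(225,275,265,380)),("w3b",152.5,(303,330,255,385))):
    f=nm[:2];im=np.ascontiguousarray(cv2.imread(f"pics/{f}.png")[:,:,::-1]);ci=np.load(f+".npy",allow_pickle=True).item()
    y0,y1,x0,x1=win;g=im[y0:y1,x0:x1,1];h=cv2.cvtColor(im,cv2.COLOR_RGB2HSV)[y0:y1,x0:x1]
    ok=(h[...,0]>40)&(h[...,0]<90)&(h[...,1]>60)
    print(nm,np.percentile(g[ok],[5,25,50,75,95]))
    if nm=="w3": 
        for y in range(240,276,5): print(y,im[y,265:380:6,1])
        for y in range(303,326,5): print(y,im[y,265:380:6,1])
    else:
        t,_=cv2.threshold(g[ok].reshape(-1,1),0,255,cv2.THRESH_OTSU);print("otsu",t)
E
```

```text
w1 [ 69.4  94.   97.  124.  126. ]
otsu 107.0
w3 [43. 54. 55. 61. 73.]
240 [59 44 43 54 57 54 55 55 56 56 54 54 56 53 54 55 54 44 47 36]
245 [42 48 53 53 55 55 55 56 52 55 54 55 55 54 54 54 57 52 46 46]
250 [42 54 55 55 56 55 55 53 55 55 55 55 56 54 56 55 54 56 53 43]
255 [56 54 55 56 55 56 54 66 72 73 73 73 69 55 56 56 55 56 54 57]
260 [54 56 53 55 56 66 73 73 71 74 72 73 70 72 57 57 54 52 54 56]
265 [55 53 56 55 68 73 71 73 71 72 72 72 71 73 72 64 55 54 56 56]
270 [55 54 56 57 73 71 72 72 72 71 73 71 72 71 71 72 54 55 56 57]
275 [54 55 55 72 73 72 71 72 71 72 73 72 71 71 71 71 71 54 55 56]
303 [59 59 60 61 62 61 61 61 62 60 64 62 62 61 61 60 60 61 57 56]
308 [53 55 55 54 73 72 72 72 71 74 72 71 72 73 72 71 55 56 55 57]
313 [70 54 52 56 53 71 71 72 73 71 72 71 72 72 74 55 56 56 56 69]
318 [230  50  57  55  56  53  71  72  72  73  74  74  74  68  52  54  55  57
  63  81]
323 [230 232  48  55  56  56  56  56  59  69  69  60  52  57  53  53  56  46
 228  72]
w3b [53. 55. 56. 72. 73.]
otsu 114.0
```

```bash
cat >> h.py <<'E'
from scipy.optimize import least_squares
def disk(im,ci,thr,z,win,hole=None):
    """circle fit (world xy, r) to the border of a lid's bright inner disk"""
    y0,y1,x0,x1=win;h=cv2.cvtColor(im,cv2.COLOR_RGB2HSV)
    m=((im[...,1]>thr)&(h[...,0]>40)&(h[...,0]<90)&(h[...,1]>60)).astype(np.uint8)
    k=np.zeros_like(m);k[y0:y1,x0:x1]=m[y0:y1,x0:x1];k=cv2.medianBlur(k,3)
    c=np.vstack([q for q in cv2.findContours(k,0,1)[0] if len(q)>12])[:,0]
    if hole is not None: c=c[(c[:,1]<hole[0])|(c[:,1]>hole[1])]
    P=cast("wrist",c,z,ci)[:,:2]
    f=lambda p:np.hypot(*(P-p[:2]).T)-p[2]
    r=least_squares(f,[*P.mean(0),20],loss="soft_l1",f_scale=.7)
    return r.x.round(1),np.abs(f(r.x)).mean().round(2),len(c)
E
python3 - <<'E'
from h import *
for nm,thr,z,win,hole in(("w1",108,64,(75,150,200,285),None),("w3",64,152.5,(245,328,270,375),(272,309))):
    im=np.ascontiguousarray(cv2.imread(f"pics/{nm}.png")[:,:,::-1]);ci=np.load(nm+".npy",allow_pickle=True).item()
    print(nm,disk(im,ci,thr,z,win,hole))
E
```

```text
w1 (array([ 593.7, -105.4,   19.5]), np.float64(0.24), 102)
w3 (array([547.7, 104.7,  19.8]), np.float64(0.13), 146)
```

```bash
python3 -m creep '0.0005 0 -0.01 0 0 0 55;0 0 -0.02 0 0 0 55;0 0 -0.015 0 0 0 55;0 0 -0.008 0 0 0 55;0 0 -0.004 0 0 0 55;0 0 -0.002 0 0 0 55;0 0 0 0 0 0 55;0 0 0 0 0 0 55' && python3 -m creep '0 0 -0.001 0 0 0 55;0 0 0 0 0 0 55;0 0 0 0 0 0 55'
```

```text
time: 17.1
tool_pos: [549.2, 103.8, 120.8]
tcp_rot: [3.141, -0.001, 0.075]
contact_force: [0.1, -1.3, -2.9]
grip_width: 63.9
finger_force: 30.0
time: 17.35
tool_pos: [548.9, 103.9, 119.7]
tcp_rot: [3.141, -0.001, 0.075]
contact_force: [-0.4, -1.3, -3.8]
grip_width: 63.0
finger_force: 30.0
```

```bash
python3 -m creep '0 0 -0.0015 0 0 0 55;0 0 0 0 0 0 55;0 0 0 0 0 0 55' && python3 -m creep '0 0 -0.001 0 0 0 55;0 0 0 0 0 0 55;0 0 0 0 0 0 55' && python3 -m creep '0 0 -0.0007 0 0 0 55;0 0 0 0 0 0 55;0 0 0 0 0 0 55'
```

```text
time: 17.6
tool_pos: [548.7, 103.9, 117.7]
tcp_rot: [3.142, 0.0, 0.075]
contact_force: [0.4, -0.4, -2.8]
grip_width: 63.5
finger_force: 30.0
time: 17.85
tool_pos: [548.7, 103.9, 116.7]
tcp_rot: [3.141, 0.0, 0.075]
contact_force: [-0.1, 0.1, -3.4]
grip_width: 63.4
finger_force: 30.0
time: 18.1
tool_pos: [548.7, 103.9, 116.5]
tcp_rot: [3.141, -0.0, 0.075]
contact_force: [-2.1, 0.2, 3.5]
grip_width: 63.7
finger_force: 30.0
```

```bash
python3 -m creep '0 0 0 0 0 0 75;0 0 0 0 0 0 85;0 0 0 0 0 0 95;0 0 0 0 0 0 100;0 0 0 0 0 0 100;0 0 0.01 0 0 0 100;0 0 0.025 0 0 0 100;0 0 0.03 0 0 0 100' && python3 -m creep '0 0 0.03 0 0 0 100;-0.004 -0.0145 0.015 0 0 0 100;-0.008 -0.029 0 0 0 0 100;-0.008 -0.029 0 0 0 0 90;-0.008 -0.029 0 0 0 0 80;-0.008 -0.029 0 0 0 0 75;-0.008 -0.029 0 0 0 0 75;-0.008 -0.029 0 0 0 0 75' && python3 -m creep '-0.008 -0.029 0 0 0 0 75;-0.008 -0.029 0 0 0 0 75;-0.008 -0.029 0 0 0 0 75;-0.008 -0.029 0 0 0 0 75;-0.008 -0.029 0 0 0 0 75;-0.008 -0.029 0 0 0 0 75;-0.0055 -0.018 0 0 0 0 75;0 0 -0.02 0 0 0 75' && python3 -m creep '0 0 -0.03 0 0 0 75;0 0 -0.02 0 0 0 75;0 0 0 0 0 0 75;0 0 0 0 0 0 75'
```

```text
time: 18.77
tool_pos: [547.8, 103.8, 180.7]
tcp_rot: [-3.142, 0.004, 0.075]
contact_force: [0.8, -0.2, -0.5]
grip_width: 91.7
finger_force: 0.0
time: 19.43
tool_pos: [496.2, -85.9, 227.0]
tcp_rot: [3.141, -0.001, 0.075]
contact_force: [0.6, -0.9, -0.1]
grip_width: 69.7
finger_force: 0.0
time: 20.1
tool_pos: [443.8, -281.4, 209.8]
tcp_rot: [3.134, -0.006, 0.071]
contact_force: [1.3, -0.7, 0.3]
grip_width: 68.5
finger_force: 0.0
time: 20.43
tool_pos: [443.1, -276.5, 156.2]
tcp_rot: [-3.141, 0.001, 0.075]
contact_force: [-0.6, 0.2, -0.0]
grip_width: 68.8
finger_force: 0.0
```

```bash
python3 -m creep '0 -0.0008 -0.02 0 0 0 75;0 0 -0.025 0 0 0 75;0 0 -0.02 0 0 0 75;0 0 -0.01 0 0 0 75;0 0 -0.005 0 0 0 75;0 0 0 0 0 0 75;0 0 0 0 0 0 50;0 0 0 0 0 0 40' && python3 -m creep '0 0 0 0 0 0 38;0 0 0 0 0 0 38;0 0 0 0 0 0 38;0 0 0 0 0 0 38;0 0 0 0 0 0 38;0 0 0 0 0 0 38'
```

```text
time: 21.1
tool_pos: [444.0, -277.9, 77.4]
tcp_rot: [3.14, -0.002, 0.075]
contact_force: [-0.3, -0.4, -0.3]
grip_width: 59.9
finger_force: 0.0
time: 21.6
tool_pos: [443.6, -277.7, 76.8]
tcp_rot: [3.141, -0.001, 0.075]
contact_force: [-1.8, -0.1, 5.7]
grip_width: 45.7
finger_force: 30.0
```

```bash
python3 -m creep '0 0 0.01 0 0 0 38;0 0 0.025 0 0 0 38;0 0 0.03 0 0 0 38;0 0 0.03 0 0 0 38;0 0 0.03 0 0 0 38;0.0038 0.0133 0.015 0 0 0 38;0.0075 0.0273 0 0 0 0 38;0.0075 0.0273 0 0 0 0 38' && python3 -m creep '0.0075 0.0273 0 0 0 0 38;0.0075 0.0273 0 0 0 0 38;0.0075 0.0273 0 0 0 0 38;0.0075 0.0273 0 0 0 0 38;0.0075 0.0273 0 0 0 0 38;0.0075 0.0273 0 0 0 0 38;0.0075 0.0273 0 0 0 0 38;0.0075 0.0273 0 0 0 0 38' && python3 -m creep '0.0075 0.0273 0 0 0 0 38;0.0075 0.0273 0 0 0 0 38;0.0075 0.0273 0 0 0 0 38;0.0038 0.0133 0 0 0 0 38;0 0 0 0 0 0 38;0 0 0 0 0 0 38;0 0 0 0 0 0 38' && python3 - <<'E'
from h import *
print(readout.get_obs()["tool_pos"])
ci=viewer.camera_info("wrist");np.save("w4.npy",ci,allow_pickle=True)
cv2.imwrite("pics/w4.png",viewer.capture("wrist")[:,:,::-1])
E
```

```text
time: 22.27
tool_pos: [462.3, -209.5, 217.9]
tcp_rot: [3.14, -0.002, 0.073]
contact_force: [-0.2, -0.1, -1.3]
grip_width: 45.5
finger_force: 30.0
time: 22.93
tool_pos: [521.9, 10.3, 216.5]
tcp_rot: [3.142, 0.0, 0.075]
contact_force: [-0.2, -0.3, -0.5]
grip_width: 45.1
finger_force: 30.0
time: 23.52
tool_pos: [548.0, 103.2, 216.0]
tcp_rot: [3.141, 0.001, 0.074]
contact_force: [-0.6, -0.3, -0.4]
grip_width: 45.5
finger_force: 30.0
[547.97783931 103.15081622 215.99452852]
```

View pics/w4.png

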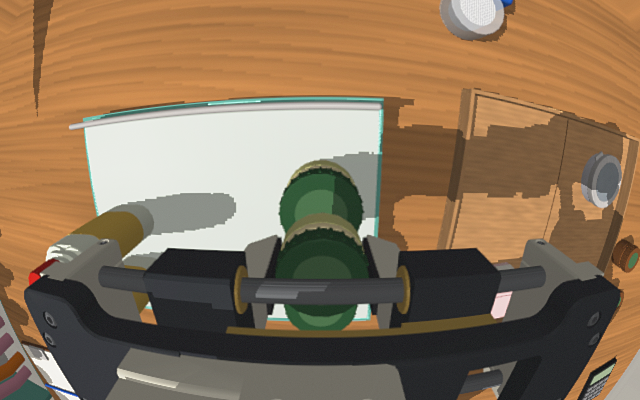

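```bash
python3 - <<'E'
from h import *
im=np.ascontiguousarray(cv2.imread("pics/w4.png")[:,:,::-1]);ci=np.load("w4.npy",allow_pickle=True).item()
for y in range(182,226,6): print(y,im[y,275:372:5,1])
for y in list(range(255,276,5))+list(range(304,328,5)): print(y,im[y,275:372:5,1])
for thr in(60,64,68): print(disk(im,ci,thr,181.2,(245,328,280,365),(272,309)))
E
```

```text
182 [232 231 232 109  81  90  90  89  88  87  90  90  56  56  55  46 145 144
 145 145]
188 [232 231  94  91  89  87  89  89  87  90  89  89  57  58  57  55  38 146
 145 145]
194 [232 233  90  91  88  90 103 120 117 118 119 119  72  59  55  58  56 143
 144 146]
200 [231 180  89  89  92 116 118 117 117 118 119 118  71  75  57  56  55  44
 145 144]
206 [232 134  87  89  92 116 118 119 120 117 119 117  74  73  69  54  53  52
 146 146]
212 [231  89  89  86 111 119 118 117 117 114 116 118  73  71  73  56  57  56
 145 145]
218 [231 122  88  89 108 114 105 106 107 105 107 107 105 107  72  54  56  53
 171 233]
224 [231 168  88  88 105 105 116 118 118 116 119 122 123 105 104 101  54 122
 230 230]
255 [26 44 53 54 56 57 55 55 55 60 58 56 57 53 55 57 53 48 42 25]
260 [25 48 54 55 56 54 67 72 74 72 71 73 73 58 53 57 55 56 43 26]
265 [32 55 57 56 57 74 74 72 74 72 70 72 72 73 64 53 55 56 53 29]
270 [33 56 57 57 67 74 72 73 72 72 72 73 73 72 72 55 56 55 57 26]
275 [45 57 55 56 73 71 73 72 71 73 72 73 72 72 73 71 56 57 54 24]
304 [192 204  67  55  58  59  57  59  59  63  59  57  57  59  59  58  59 198
 206  51]
309 [234 230 107  87  64  55  55  56  55  57  54  54  53  57  54  86  85 230
 230 134]
314 [231 230 197  86  88 119 109  55  54  54  56  53  70 115  87  85 138 230
 230 166]
319 [179 178 175  85  88  85 117 115 117 116 119 117 117  86  87  85 194 180
 181 148]
324 [115 120 123 126  88  87  86 106 118 118 119 109  84  86  85 130 130 130
 131 130]
(array([539.2, 103.7,  21.9]), np.float64(2.79), 227)
(array([539.1, 103.7,  21.8]), np.float64(2.81), 226)
(array([539. , 103.7,  21.6]), np.float64(2.81), 227)
```

```bash
python3 - <<'E'
from h import *
im=np.ascontiguousarray(cv2.imread("pics/w4.png")[:,:,::-1]);ci=np.load("w4.npy",allow_pickle=True).item()
g=cv2.medianBlur(im[...,1],3).astype(int)
def fit(rows,cls,z,r):
    e=[]
    for y in rows:
        x=[i for i in range(282,362) if cls(g[y,i])]
        if x: e+=[(x[0],y),(x[-1],y)]
    P=cast("wrist",e,z,ci)[:,:2]
    f=lambda p:np.hypot(*(P-p).T)-r
    s=least_squares(f,P.mean(0)-[10,0],loss="soft_l1",f_scale=.7);return s.x.round(1),np.abs(f(s.x)).mean().round(2)
print("small",fit(range(260,275),lambda v:v>64,181.2,14.1))
print("large",fit(range(194,213),lambda v:v>104 or 65<v<80,90,19.6))
E
```

```text
small (array([547.5, 104.2]), np.float64(0.1))
large (array([549.7, 104.9]), np.float64(3.62))
```

```bash
python3 -m creep '0.0007 0.0007 -0.01 0 0 0 38;0 0 -0.02 0 0 0 38;0 0 -0.01 0 0 0 38;0 0 -0.006 0 0 0 38;0 0 -0.003 0 0 0 38;0 0 0 0 0 0 38;0 0 0 0 0 0 38;0 0 0 0 0 0 38' && python3 -m creep '0 0 -0.0015 0 0 0 38;0 0 0 0 0 0 38;0 0 0 0 0 0 38'
```

```text
time: 24.23
tool_pos: [549.5, 104.8, 167.7]
tcp_rot: [3.141, -0.001, 0.075]
contact_force: [-0.1, 0.4, -0.0]
grip_width: 45.4
finger_force: 30.0
time: 24.48
tool_pos: [549.1, 104.8, 165.8]
tcp_rot: [3.141, -0.0, 0.075]
contact_force: [0.6, 1.0, -1.1]
grip_width: 45.5
finger_force: 30.0
```

```bash
python3 -m creep '-0.0004 -0.0009 -0.001 0 0 0 38;0 0 0 0 0 0 38;0 0 0 0 0 0 38' && python3 -m creep '0 0 -0.001 0 0 0 38;0 0 0 0 0 0 38;0 0 0 0 0 0 38' && python3 -m creep '0 0 -0.0007 0 0 0 38;0 0 0 0 0 0 38;0 0 0 0 0 0 38'
```

```text
time: 24.73
tool_pos: [548.6, 103.9, 164.5]
tcp_rot: [3.141, 0.0, 0.075]
contact_force: [0.7, -0.6, -1.4]
grip_width: 45.8
finger_force: 30.0
time: 24.98
tool_pos: [548.6, 103.9, 163.4]
tcp_rot: [3.142, 0.0, 0.075]
contact_force: [0.7, -0.1, -1.0]
grip_width: 45.3
finger_force: 30.0
time: 25.23
tool_pos: [548.7, 103.9, 162.9]
tcp_rot: [3.142, -0.0, 0.075]
contact_force: [-0.4, -0.2, -0.5]
grip_width: 45.7
finger_force: 30.0
```

```bash
python3 -m creep '0 0 -0.0006 0 0 0 38;0 0 0 0 0 0 38;0 0 0 0 0 0 38'
```

```text
time: 25.48
tool_pos: [548.7, 103.9, 162.9]
tcp_rot: [3.141, -0.001, 0.075]
contact_force: [-1.3, 0.9, 4.3]
grip_width: 45.5
finger_force: 30.0
```

```bash
python3 -m creep '0 0 0 0 0 0 50;0 0 0 0 0 0 60;0 0 0 0 0 0 70;0 0 0 0 0 0 75;0 0 0 0 0 0 75;0 0 0.01 0 0 0 75;0 0 0.02 0 0 0 75;0 0 0.03 0 0 0 75' && python3 -m creep '0 0 0.03 0 0 0 75;-0.0036 -0.007 0.01 0 0 0.1 75;-0.0071 -0.0137 0 0 0 0.109 75;-0.0071 -0.0137 0 0 0 0.109 75;-0.0071 -0.0137 0 0 0 0.109 75;-0.0071 -0.0137 0 0 0 0.109 75;-0.0071 -0.0137 0 0 0 0.109 75;-0.0071 -0.0137 0 0 0 0.109 75' && python3 -m creep '-0.0071 -0.0137 0 0 0 0.109 75;-0.0071 -0.0137 0 0 0 0.109 75;-0.0071 -0.0137 0 0 0 0.109 75;-0.0071 -0.0137 0 0 0 0.109 75;-0.0071 -0.0137 0 0 0 0.109 75;-0.0071 -0.0137 0 0 0 0.109 75;-0.0071 -0.0137 0 0 0 0.109 75;-0.0071 -0.0137 0 0 0 0.109 75' && python3 -m creep '-0.0036 -0.007 0 0 0 0.009 75;0 0 -0.02 0 0 0 75;0 0 -0.03 0 0 0 75;0 0 -0.03 0 0 0 75;0 0 -0.02 0 0 0 75;0 0 0 0 0 0 75;0 0 0 0 0 0 75;0 0 0 0 0 0 75'
```

```text
time: 26.15
tool_pos: [547.5, 103.8, 221.2]
tcp_rot: [-3.142, 0.005, 0.075]
contact_force: [0.9, 0.7, -0.5]
grip_width: 68.7
finger_force: 0.0
time: 26.82
tool_pos: [502.1, 14.1, 263.0]
tcp_rot: [3.141, -0.0, 0.834]
contact_force: [-0.2, 0.6, 0.6]
grip_width: 69.0
finger_force: 0.0
time: 27.48
tool_pos: [445.3, -95.5, 263.0]
tcp_rot: [3.141, 0.0, 1.706]
contact_force: [0.6, 0.6, 0.3]
grip_width: 68.9
finger_force: 0.0
time: 28.15
tool_pos: [442.9, -102.2, 163.7]
tcp_rot: [3.14, 0.001, 1.71]
contact_force: [-0.2, 0.4, 0.8]
grip_width: 68.6
finger_force: 0.0
```

```bash
python3 -m creep '-0.0007 0 -0.02 0 0 0 75;0 0 -0.025 0 0 0 75;0 0 -0.015 0 0 0 75;0 0 -0.01 0 0 0 75;0 0 -0.005 0 0 0 75;0 0 0 0 0 0 75;0 0 0 0 0 0 60;0 0 0 0 0 0 45' && python3 -m creep '0 0 0 0 0 0 35;0 0 0 0 0 0 32;0 0 0 0 0 0 32;0 0 0 0 0 0 32;0 0 0 0 0 0 32;0 0 0 0 0 0 32;0 0 0 0 0 0 32'
```

```text
time: 28.82
tool_pos: [442.1, -102.2, 88.4]
tcp_rot: [3.139, 0.001, 1.71]
contact_force: [-0.2, -0.0, 1.2]
grip_width: 59.6
finger_force: 0.0
time: 29.4
tool_pos: [441.7, -102.0, 87.7]
tcp_rot: [3.141, 0.001, 1.71]
contact_force: [-0.1, 0.6, 5.0]
grip_width: 39.9
finger_force: 30.0
```

```bash
python3 -m creep '0 0 0.01 0 0 0 32;0 0 0.025 0 0 0 32;0 0 0.03 0 0 0 32;0 0 0.03 0 0 0 32;0 0 0.025 0 0 -0.01 32;0.0004 0.013 0 0 0 -0.01 32;0.0008 0.0277 0 0 0 -0.01 32;0.0008 0.0277 0 0 0 -0.01 32' && python3 -m creep '0.0008 0.0277 0 0 0 -0.01 32;0.0008 0.0277 0 0 0 -0.004 32;0.0008 0.0277 0 0 0 0 32;0.0008 0.0277 0 0 0 0 32;0.0008 0.0277 0 0 0 0 32;0.0008 0.0277 0 0 0 0 32;0.0008 0.0277 0 0 0 0 32;0.0008 0.0277 0 0 0 0 32' && python3 -m creep '0.0004 0.013 0 0 0 0 32;0 0 0 0 0 0 32;0 0 0 0 0 0 32;0 0 0 0 0 0 32' && python3 - <<'E'
from h import *
print(readout.get_obs()["tool_pos"])
ci=viewer.camera_info("wrist");np.save("w5.npy",ci,allow_pickle=True)
cv2.imwrite("pics/w5.png",viewer.capture("wrist")[:,:,::-1])
cv2.imwrite("pics/t5.png",viewer.capture("top")[:,:,::-1]);cv2.imwrite("pics/s5.png",viewer.capture("scene")[:,:,::-1])
E
```

```text
time: 30.07
tool_pos: [443.2, -33.3, 207.5]
tcp_rot: [3.141, 0.0, 1.667]
contact_force: [0.5, 0.7, -2.4]
grip_width: 39.7
finger_force: 30.0
time: 30.73
tool_pos: [449.2, 189.4, 206.8]
tcp_rot: [-3.14, 0.0, 1.656]
contact_force: [0.2, -0.8, -2.7]
grip_width: 40.1
finger_force: 30.0
time: 31.07
tool_pos: [449.8, 200.4, 206.9]
tcp_rot: [-3.141, 0.001, 1.656]
contact_force: [-0.1, 0.0, -2.8]
grip_width: 39.8
finger_force: 30.0
[449.82263843 200.42968489 206.85592895]
```

View pics/w5.png

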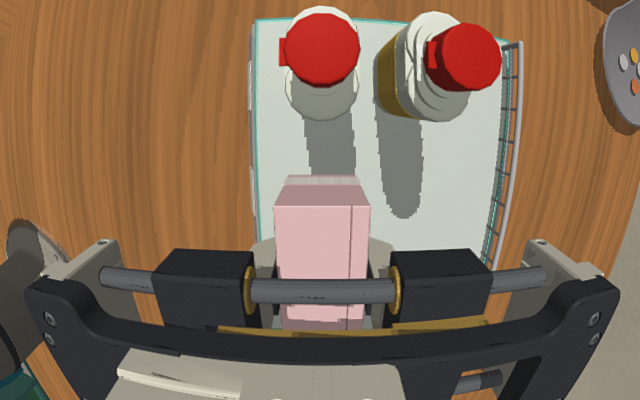

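```bash
python3 - <<'E'
from h import *
im=np.ascontiguousarray(cv2.imread("pics/w5.png")[:,:,::-1]);ci=np.load("w5.npy",allow_pickle=True).item()
for c,s,m in blobs(im,(0,180,170),(6,255,255),300):
    k=m.astype(np.uint8);k=cv2.morphologyEx(k,cv2.MORPH_OPEN,np.ones((31,31),np.uint8))
    (cc,r)=cv2.minEnclosingCircle(np.argwhere(k)[:,::-1].astype(np.float32))
    print(cc,r,cast("wrist",cc,180,ci)[0].round(1))
print("soap +y edge",cast("wrist",[(274,207),(370,207)],181.2,ci).round(1))
t=np.ascontiguousarray(cv2.imread("pics/t5.png")[:,:,::-1])
for c,s,m in blobs(t,(0,190,90),(8,255,255),50): print("top",c.round(1),cast("top",c,176)[0].round(1))
E
```

```text
(321.5, 47.5) 36.91215515136719 [441.6 304.7 180. ]
(471.5, 55.0) 33.305503845214844 [502.8 311.7 180. ]
soap +y edge [[427.6 239.9 181.2]
 [466.7 243.3 181.2]]
top [382.7  61.4] [ 910.2 -204.9  176. ]
top [620.7 326.3] [ 298.  -721.9  176. ]
```

```bash
python3 -m creep '0.0005 0.001 -0.01 0 0 0 32;0 0 -0.025 0 0 0 32;0 0 -0.025 0 0 0 32;0 0 -0.015 0 0 0 32;0 0 -0.008 0 0 0 32;0 0 -0.004 0 0 0 32;0 0 0 0 0 0 32;0 0 0 0 0 0 32' && python3 -m creep '0 0 -0.001 0 0 0 32;0 0 0 0 0 0 32;0 0 0 0 0 0 32'
```

```text
time: 31.88
tool_pos: [451.1, 202.1, 120.7]
tcp_rot: [3.14, -0.0, 1.656]
contact_force: [0.4, -0.4, -2.0]
grip_width: 39.7
finger_force: 30.0
time: 32.13
tool_pos: [451.0, 202.2, 119.9]
tcp_rot: [3.14, -0.0, 1.656]
contact_force: [0.1, -0.9, -1.5]
grip_width: 40.0
finger_force: 30.0
```

```bash
python3 -m creep '-0.0007 -0.0008 -0.003 0 0 0 32;0 0 -0.0015 0 0 0 32;0 0 0 0 0 0 32;0 0 0 0 0 0 32' && python3 -m creep '0 0 -0.001 0 0 0 32;0 0 0 0 0 0 32;0 0 0 0 0 0 32' && python3 -m creep '0 0 -0.0007 0 0 0 32;0 0 0 0 0 0 32;0 0 0 0 0 0 32'
```

```text
time: 32.47
tool_pos: [449.9, 201.3, 114.6]
tcp_rot: [-3.141, 0.0, 1.656]
contact_force: [0.5, -0.4, -2.7]
grip_width: 40.1
finger_force: 30.0
time: 32.72
tool_pos: [450.0, 201.3, 113.7]
tcp_rot: [3.141, 0.0, 1.656]
contact_force: [-0.5, 0.0, -0.8]
grip_width: 39.9
finger_force: 30.0
time: 32.97
tool_pos: [450.0, 201.3, 113.7]
tcp_rot: [3.141, -0.0, 1.656]
contact_force: [-1.2, 0.0, 5.2]
grip_width: 40.0
finger_force: 30.0
```

```bash
python3 -m creep '0 0 0 0 0 0 45;0 0 0 0 0 0 55;0 0 0 0 0 0 65;0 0 0 0 0 0 70;0 0 0 0 0 0 70;0 0 0.01 0 0 0 70;0 0 0.025 0 0 0 70;0 0 0.03 0 0 0 70' && python3 -m creep '0 0 0.035 0 0 0 70;0 0 0.035 0 0 0 70;0 0 0.03 0 0 0 70;0 -0.02 0 0 0 0 70;0 -0.035 0 0 0 0 70;0 -0.035 0 0 0 0 70;0 -0.035 0 0 0 0 70;0 -0.035 0 0 0 0 70' && python3 -m creep '0 -0.035 0 0 0 0 70;0 -0.035 0 0 0 0 70;0 -0.035 0 0 0 0 70;0 -0.035 0 0 0 0 70;0 -0.035 0 0 0 0 70;0 -0.035 0 0 0 0 70;0 -0.02 0 0 0 0 70;0 0 0 0 0 0 70' && python3 - <<'E'
from h import *
t=viewer.capture("top");s=viewer.capture("scene")
cv2.imwrite("pics/t6.png",t[:,:,::-1]);cv2.imwrite("pics/s6.png",s[:,:,::-1])
a=cv2.resize(t[175:290,150:440],None,fx=2.75,fy=2.75,interpolation=cv2.INTER_CUBIC)
b=cv2.resize(s[75:216,200:460],None,fx=2,fy=2,interpolation=cv2.INTER_CUBIC)
can=np.zeros((600,798,3),np.uint8);can[:316]=a[:316,:798];can[316:598,:520]=b;cv2.imwrite("pics/crop6.png",can[:,:,::-1])
for n,im in(("top",t),("scene",s)):
  for c,st,m in blobs(im,(45,60,15),(85,255,120),100): print(n,"green",c.round(1),st,cast(n,c,122)[0].round(1),cast(n,c,84)[0].round(1))
  for c,st,m in blobs(im,(0,190,90),(8,255,255),50):
    if 140<c[0]<440 and c[1]>70:print(n,"red",c.round(1),cast(n,c,174)[0].round(1))
  h=cv2.cvtColor(im,cv2.COLOR_RGB2HSV);m=cv2.inRange(h,(150,20,150),(180,140,255))|cv2.inRange(h,(0,20,190),(9,80,255))
  n_,l,stt,cc=cv2.connectedComponentsWithStats(m)
  for i in range(1,n_):
    if stt[i,4]>150: print(n,"pink",cv2.minAreaRect(cast(n,np.argwhere(l==i)[:,::-1],88)[:,:2].astype(np.float32)))
E
```

```text
time: 33.63
tool_pos: [449.0, 201.0, 177.9]
tcp_rot: [-3.138, 0.001, 1.656]
contact_force: [0.8, -0.6, 0.3]
grip_width: 64.3
finger_force: 0.0
time: 34.3
tool_pos: [449.5, 40.0, 278.9]
tcp_rot: [3.141, 0.0, 1.657]
contact_force: [0.4, 0.4, -0.4]
grip_width: 64.2
finger_force: 0.0
time: 34.97
tool_pos: [449.8, -192.4, 278.6]
tcp_rot: [3.141, 0.002, 1.652]
contact_force: [-0.3, 0.0, 0.5]
grip_width: 64.1
finger_force: 0.0
top green [  5.7 175. ] [  0 169  14  12 123] [642.6 721.5 122. ] [649.4 752.4  84. ]
top green [256.4 215.3] [245 204  25  24 448] [545.  98. 122.] [547.9 104.1  84. ]
top green [258.3 250.3] [246 239  26  24 494] [460.5  91.8 122. ] [460.   97.6  84. ]
top red [159.4 231.5] [502.8 312.1 174. ]
top red [161.2 259.3] [439.7 304.8 174. ]
top pink ((449.8649597167969, 200.00303649902344), (39.99508285522461, 82.14073944091797), 5.204869270324707)
scene green [124.3  12. ] [109   0  30  28 561] [-433.4  -60.5  122. ] [-484.1  -43.8   84. ]
scene green [164.7   3.6] [156   0  20  11 146] [-377.6   63.9  122. ] [-426.4   84.9   84. ]
scene green [475.4  38.2] [ 410    0  1
[... 567 characters left out ...]
02] [-207.7 -358.7  122. ] [-250.7 -352.1   84. ]
scene green [ 49.8 109. ] [ 39 100  23  19 319] [-208.7 -451.9  122. ] [-251.7 -448.4   84. ]
scene green [ 31.  122.2] [ 19 114  23  19 289] [-199.2 -515.1  122. ] [-241.9 -513.8   84. ]
scene green [342.6 148. ] [332 138  22  21 356] [481.6  74.5 122. ] [462.1  95.8  84. ]
scene green [391.2 179.2] [344 141  96  66 294] [646.9  96.3 122. ] [633.  118.4  84. ]
scene green [366.1 162.2] [355 149  22  27 359] [561.   87.5 122. ] [544.1 109.3  84. ]
scene red [389.3  86.5] [442.  302.5 174. ]
scene red [406.6  96.8] [503.3 309.3 174. ]
scene pink ((450.2759704589844, 199.69786071777344), (39.2209587097168, 84.71673583984375), 6.905083179473877)
```

View pics/crop6.png

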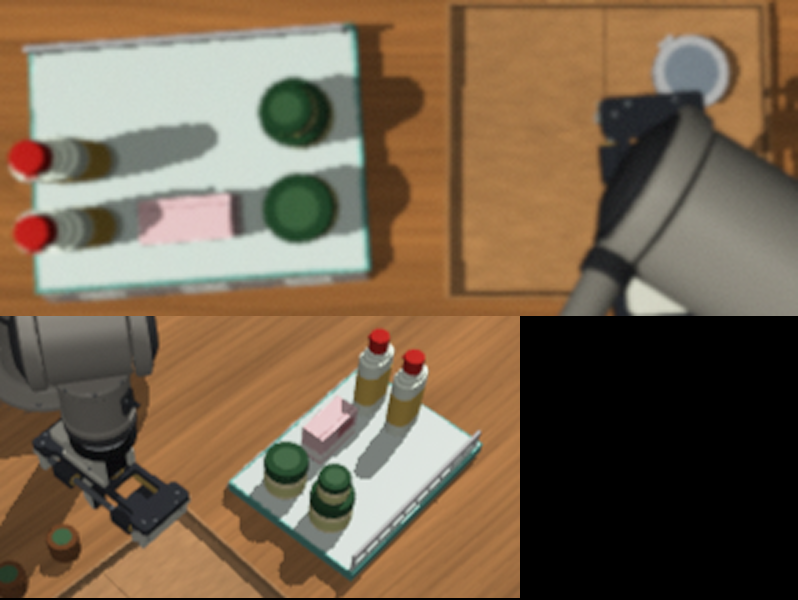

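```bash
python3 -c "
from plant import order; print(order.close_job())"
```

```text
the job is handed in; nothing more can be done
None
```

I restocked the shelf as asked and handed the job in at about 35 s of the 120 s allowed. In the final pictures all four goods stand upright, with gaps of about 2.5 cm behind the bottle and the jar, and the two products already on the shelf have not moved.

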